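# Fit the matching drive hub to the keyed test shaft

## Task

Three drive hubs stand on the mat, and only one has its keyway where the key of the test shaft needs it when its grip tab points straight up. Choose that hub, slide it along the shaft, tab up, until it is fully home against the shoulder, and let go of it. Leave the other two hubs and the things lying about on the bench where they are.

Things in the scene. Friction and masses are not known exactly. Their poses are not given: they have to be found in the camera images.
- seat (a point): on the test shaft's axis, where a fully home hub has its bore centre; 75 mm above the bench. x = along the level shaft, out of its fixed stand; z = up. The shoulder (48 mm disc) is 14 mm behind (-x) this point, the stand's white block (85 mm wide, 102 mm high) 22 mm behind
- shaft_end (a point): centre of the free end of the steel test shaft, 36 mm out (+x) from seat, same axes. Shaft 32 mm in diameter, its last 10 mm tapering to 22 mm. The key is on top (+z): 12 mm wide, its top 23.5 mm above the axis, from the shoulder to 12 mm short of this end
- hub_a_bore (a point): bore centre of a black hub with bright faces: 70 mm disc 28 mm thick, on edge on a grey mat, its flat foot 31 mm below this point, square grip tab on top (22 x 22 mm, 35 to 78 mm above this point; grip it 57 mm above). x = bore axis, z = up through the tab. Bore 35 mm, through; keyway 15 mm wide, floor 26.5 mm from the bore's centre, through, at one side of the bore, 9 o'clock or 3 o'clock (local -y), with the tab at 12
- hub_b_bore (a point): bore centre of a black hub with bright faces: 70 mm disc 28 mm thick, on edge on a grey mat, its flat foot 31 mm below this point, square grip tab on top (22 x 22 mm, 35 to 78 mm above this point; grip it 57 mm above). x = bore axis, z = up through the tab. Bore 35 mm, through; keyway 15 mm wide, floor 26.5 mm from the bore's centre, through, at the top of the bore (local +z), under the tab; alike from both faces
- hub_c_bore (a point): bore centre of a black hub with bright faces: 70 mm disc 28 mm thick, on edge on a grey mat, its flat foot 31 mm below this point, square grip tab on top (22 x 22 mm, 35 to 78 mm above this point; grip it 57 mm above). x = bore axis, z = up through the tab. Bore 35 mm, through; keyway 15 mm wide, floor 26.5 mm from the bore's centre, through, at the bottom of the bore (local -z), opposite the tab
- oil_bottle: amber immersion-oil bottle, 32 mm in diameter, 70 mm high, origin under its centre; a bystander
- objective: brass, steel and black microscope objective standing on the bench, 32 mm in diameter, 45 mm high, origin under its centre; a bystander
- slide_box: grey slide box 90 x 170 x 32 mm, origin under its centre; a bystander
- screwdriver: screwdriver 180 mm long lying along its x axis; a bystander
Mind the look-alikes: they are no part of the job. What is meant by the part that bears seat is not blue, and is the smaller of those in its own colour.

How it is judged (in metres and radians):
At the end, for the whole second after the job is handed in: The hub with its keyway under the tab is on the shaft, within 4 mm of fully home against the shoulder and within 5 mm of the shaft's axis, its bore in line with the shaft (0.15 rad), tab up (0.25 rad), at rest (x of hub_b_bore in the frame of seat between -0.004 and 0.004 m and y of hub_b_bore in the frame of seat between -0.005 and 0.005 m and z of hub_b_bore in the frame of seat between -0.005 and 0.005 m and angle between the x axis of hub_b_bore and the x axis of seat, either way round below 0.15 rad and angle between hub_b_bore's own z axis and vertical below 0.25 rad and linear speed of hub_b below 0.02 m/s); the robot touches nothing.
It fails at once if one of the other two hubs is moved by more than 30 mm or tipped over (distance of any of hub_a_bore, hub_c_bore from where it was at the start of the episode above 0.03 m or angle between any of hub_a_bore, hub_c_bore's own z axis and vertical above 0.6 rad).
It fails at once if a thing lying about on the bench is moved by more than 30 mm (distance of any of oil_bottle, objective, slide_box, screwdriver from where it was at the start of the episode above 0.03 m).
It also fails if it takes over 53 s, if anything falls off the work surface, if the arm or the gripper's body presses on something with over 40 N, if the wrist force passes 120 N, or if a joint passes its speed limit or range.

## Robot

A 6-joint arm with a two-finger parallel gripper is mounted at the origin on the work surface. World frame = base frame: x ahead of the robot, y to its left, z up, the work surface at z = 0. Lengths are in m, angles in degrees, forces in N, time in s.
With the tool pointing down it reaches from about 0.35 to 0.875 m from the base axis. Payload 4.2 kg.
Tool frame: the origin (TCP) lies on the front face of the gripper's body, between the roots of the fingers; the fingertips stand 70 mm ahead of it and the grasp point (between the pads) lies 51 mm ahead of it; z points along the fingers, y is the line along which they close (so a half turn about z gives the same grasp; the last joint's range is limited). The gripper opens to 87 mm and grips with 3 to 60 N. Pads are 19 mm wide; open, the fingers measure 117 mm over their backs; the gripper's body (75 mm by 190 mm) begins 51 mm behind the grasp point.
Start: joints at [-50.099, 22.042, 0.453, 0, -68.411, -14.817], TCP at [0.265, -0.566, 0.292] pointing down, gripper open.
Joint ranges: [-179.83, 179.83], [-69.29, 118.12], [-61.27, 80.66], [-181.25, 117.63], [-171.15, -9.14], [-177.46, 177.46]. Speed limits (degrees/s): [159.86, 159.86, 180, 180, 180, 180].

## Interface

Orientations are given as a 3x3 rotation matrix whose columns are the frame's x, y, z axes.
In Python, from station import r gives the robot as it stands.
- The arm moves only by the shell command python3 -m pendant 'ROWS' [OPENING]. ROWS is JSON, a list of rows, each a list of 2 entries, a list of its own where there are three numbers: the shift along the tool's x, y, z in mm, then the turn, a rotation vector about the tool's x, y, z in rad. A call has 1 to 10 rows; each row is the pose to reach, as a shift and turn from the pose commanded when the call began, along the tool's axes at that moment; what a row does not reach only later rows make up. A row lasts 1/10 s, in which the tool goes at most 50 mm and 8.59 degrees, less where a joint would pass 70% of its speed; a pose out of reach is approached as far as the arm can. A call with a gripper value outside its range is refused whole. OPENING is the opening, from 0 (shut) to 1 (fully open), set as the call begins (- or left out, the last holds). The fingers move at their own pace and stop on an object; the grip force is fixed at half the most. Time passes only in rows, so rows that repeat a pose let the fingers close. It gives the time, the measured TCP pose, the force, the opening and the grip force at its end, in the units of the state.
- r.sense(): the state, without advancing time (a new reading comes with each control period).
- r.capture(name): name is "side" or "top" or "wrist"; returns a dict with "frame" (400x640x3 uint8, red, green, blue), "vertical_fov" (degrees; the focal length in pixels is half the picture's height over the tangent of half this angle, whatever the lens; pixels are square), "cx", "cy" (the principal point, pixels), "rvec" (rotation vector, rad) and "tvec" (3), from world to camera coordinates, as OpenCV has them. Camera axes: x right, y down, z forward; pixel columns grow to the right and rows downward; lengths in m; the calibration is good to about 2 mm. A picture is of the moment at which its call begins. There is no depth.
- r.finish_job(): hands the job in; it is judged then, once.
The state is a dict: "time_s": time; "joints": joint angles; "joint_velocities": joint speeds; "effort": joint torques, N m; "tcp_pos": TCP position; "ee_rot": TCP orientation; "wrist_force": force on the tool from outside, world axes, zero at the start; "moment": the same for the moment, N m; "gripper_width": opening from 0.0 (shut) to 1.0 (fully open); "gripper_force": force on a finger pad.
Only numpy, scipy, OpenCV 4.12 (cv2) and the standard library are available. Lean on these libraries where they do the work, as an engineer would, in place of code of your own. Each camera call takes 0.05 s, during which the arm holds its last target. There are 200 camera calls.

## Working session

There is one attempt and no reset: what is moved stays moved. The work goes in short steps, Python scripts to look and compute and a shell command to move; the robot and the scene stay as the last step left them, time stands still between calls to the robot, and variables do not carry over. Pictures are saved under pics/ and viewed, at most 10 in all, crops included, and the job is handed in when it is done.

```bash
mkdir -p pics; ls
python3 - <<'E'
from station import r
import cv2,pickle
for n in ("side","top","wrist"):
    c=r.capture(n); cv2.imwrite(f"pics/{n}0.png",c["frame"][:,:,::-1]); pickle.dump(c,open(f"pics/{n}0.pkl","wb"))
    print(n,c["vertical_fov"],c["cx"],c["cy"],c["rvec"],c["tvec"])
print(r.sense())
E
```

```text
pics
side 52.71958808776052 316.43047895081907 200.17383370520568 [ 0.83599429 -2.4902003   1.12747805] [0.3760594  0.28184665 0.76284709]
top 57.92081715892468 318.3025185700362 201.34310047584506 [ 2.16291617 -2.14881727  0.1402512 ] [-0.07195894  0.5111854   0.90031226]
wrist 64.52294228663997 317.7136626117285 205.0166280958887 [-1.58975067 -2.49590653 -0.37781531] [ 0.62484322 -0.03575521  0.39154812]
{'time_s': 0.15, 'joints': array([-5.01002150e+01,  2.20803975e+01,  3.98354295e-01, -1.94909907e-02,
       -6.84120524e+01, -1.48165152e+01]), 'joint_velocities': array([-0.04832328, -0.08172374,  0.24785602,  0.01629584, -0.04715271,
        0.0593425 ]), 'effort': array([ 1.27118083e-04, -3.91052198e+01,  1.87587780e+01,  4.22232091e+00,
        1.23986605e-02, -1.46999428e-04]), 'tcp_pos': array([ 0.26483255, -0.56574616,  0.29142017]), 'ee_rot': array([[-9.05745743e-01, -4.23820708e-01, -8.10750756e-04],
       [-4.23821468e-01,  9.05744569e-01,  1.46278891e-03],
       [ 1.14372863e-04,  1.66852840e-03, -9.99998601e-01]]), 'wrist_force': array([-0.4013141 , -0.531622  , -0.34053307]), 'moment': array([ 0.03337443, -0.01711363,  0.06267584]), 'gripper_force': 0.0, 'gripper_width': 1.0019515421804233}
```

View pics/top0.png

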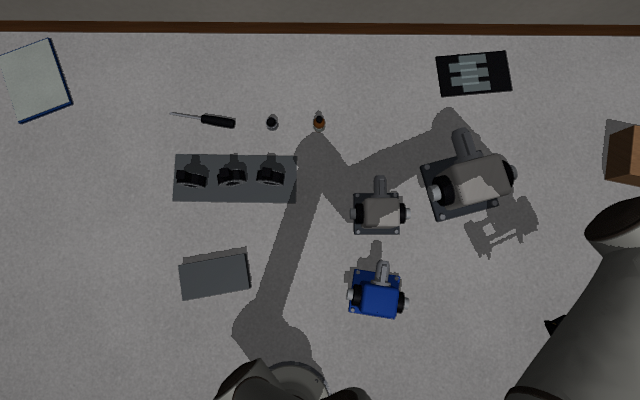

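View pics/side0.png

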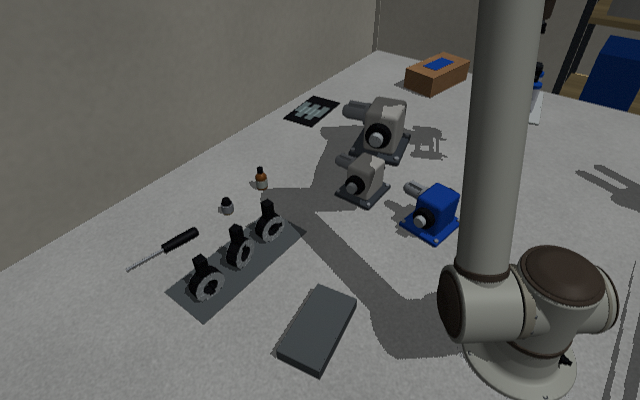

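The top view shows the three stands: blue (377,295), small pale grey (378,212) and large pale grey (465,185). The seat's stand is not blue and is the smaller of the two grey ones, so it should be (378,212). The hubs are at (191,177), (232,175) and (270,174). I'll confirm both in an enlarged crop.

Run:
```python
import cv2,numpy as np
s=cv2.imread("pics/side0.png");t=cv2.imread("pics/top0.png")
f=lambda im,x,y,w,h,W,H:cv2.resize(im[y:y+h,x:x+w],(W,H),interpolation=cv2.INTER_CUBIC)
a=np.hstack([f(s,180,190,120,90,400,300),f(s,320,140,80,60,400,300)])
b=np.hstack([f(t,170,140,130,65,400,200),f(t,340,165,80,80,400,400)[:200] if 0 else f(t,335,165,90,45*90//90+30,400,300)]) if 0 else np.hstack([f(t,170,140,130,97,400,300),f(t,338,165,80,80,300,300),np.zeros((300,100,3),np.uint8)])
cv2.imwrite("pics/crop1.png",np.clip(np.vstack([a,b])*1.3,0,255).astype(np.uint8))
```

```text
(no output)
```

View pics/crop1.png

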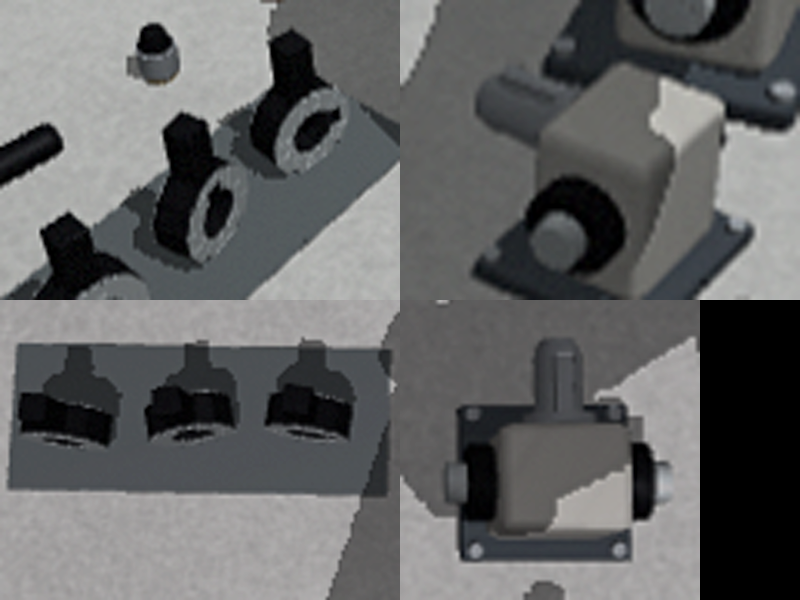

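```bash
cat > h.py <<'E'
import cv2,numpy as np,pickle
def cam(c):
    f=c["frame"].shape[0]/2/np.tan(np.radians(c["vertical_fov"]/2))
    K=np.array([[f,0,c["cx"]],[0,f,c["cy"]],[0,0,1]]);R=cv2.Rodrigues(np.array(c["rvec"],float))[0]
    return K,R,np.array(c["tvec"],float)
def ray(c,u,v):
    K,R,t=cam(c);d=R.T@np.linalg.solve(K,[u,v,1.]);return -R.T@t,d/np.linalg.norm(d)
def onz(c,u,v,z):
    o,d=ray(c,u,v);return o+d*(z-o[2])/d[2]
def proj(c,P):
    K,R,t=cam(c);q=K@(R@np.asarray(P,float)+t);return q[:2]/q[2]
def tri(*a):
    A=np.zeros((3,3));b=np.zeros(3)
    for c,u,v in a:
        o,d=ray(c,u,v);M=np.eye(3)-np.outer(d,d);A+=M;b+=M@o
    return np.linalg.solve(A,b)
ld=lambda n:pickle.load(open(f"pics/{n}.pkl","rb"))
E
python3 - <<'E'
from h import *
s=cv2.imread("pics/side0.png");w=cv2.imread("pics/wrist0.png")
f=lambda im,x,y,ww,h,W,H:cv2.resize(im[y:y+h,x:x+ww],(W,H),interpolation=cv2.INTER_CUBIC)
a=np.vstack([np.hstack([f(s,183,250,45,56,320,400) ,f(s,220,215,45,56,320,400)]),np.hstack([cv2.resize(w,(320,200)),np.zeros((200,320,3),np.uint8)])])
cv2.imwrite("pics/crop2.png",np.clip(a*1.5,0,255).astype(np.uint8))
t=ld("top0")
K,R,tt=cam(t);print("top pos",-R.T@tt)
K,R,tt=cam(ld("side0"));print("side pos",-R.T@tt)
for u,v in [(191,177),(232,175),(270,174)]:print(onz(t,u,v,.07))
for u,v in [(378,177),(378,233),(355,233),(403,233)]:print(onz(t,u,v,.075),onz(t,u,v,0))
E
```

```text
top pos [ 0.39226349 -0.06745956  0.95845152]
side pos [0.04965305 0.53208162 0.71917843]
[0.56606369 0.24989722 0.07      ]
[0.57184819 0.14769603 0.07      ]
[0.57504382 0.05274656 0.07      ]
[ 0.56825406 -0.21665077  0.075     ] [ 0.58319466 -0.22931626  0.        ]
[ 0.42936667 -0.21460523  0.075     ] [ 0.43251652 -0.22709706  0.        ]
[ 0.42900258 -0.15851849  0.075     ] [ 0.43212152 -0.16624887  0.        ]
[ 0.42976253 -0.27558583  0.075     ] [ 0.43294598 -0.29325456  0.        ]
```

View pics/crop2.png

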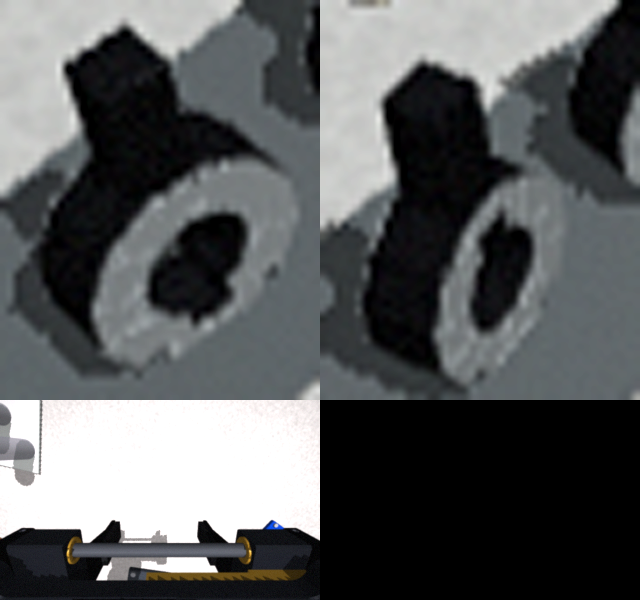

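The crop shows the left hub with its keyway at the bottom, the right hub with it at the side, and the middle hub with it at the top under the tab. So the middle one, top view (232,175), is hub_b. The small grey stand's shaft points up in the top picture (+x), with its key on top. Next I'll make finer crops for picking edges.

Run:
```python
from h import *
s=cv2.imread("pics/side0.png");t=cv2.imread("pics/top0.png")
def f(im,x,y,w,h,k,g):
    o=np.clip(cv2.resize(im[y:y+h,x:x+w],None,fx=k,fy=k,interpolation=cv2.INTER_CUBIC).astype(float)*g,0,255).astype(np.uint8)
    for i in range(0,w,5):
        cv2.line(o,(i*k,0),(i*k,4 if i%10 else 9),(0,255,255),1)
        if i%10==0: cv2.putText(o,str(x+i),(i*k,20),0,.4,(0,255,255),1)
    for i in range(0,h,5):
        cv2.line(o,(0,i*k),(4 if i%10 else 9,i*k),(0,255,255),1)
        if i%10==0: cv2.putText(o,str(y+i),(10,i*k+4),0,.4,(0,255,255),1)
    return o
a=np.vstack([np.hstack([f(s,220,220,40,30,10,2.5),f(t,212,150,40,30,10,2.5)]),np.hstack([f(s,330,145,40,30,10,1.5),f(t,360,170,40,30,10,1.5)])])
cv2.imwrite("pics/crop3.png",a)
```

```text
(no output)
```

View pics/crop3.png

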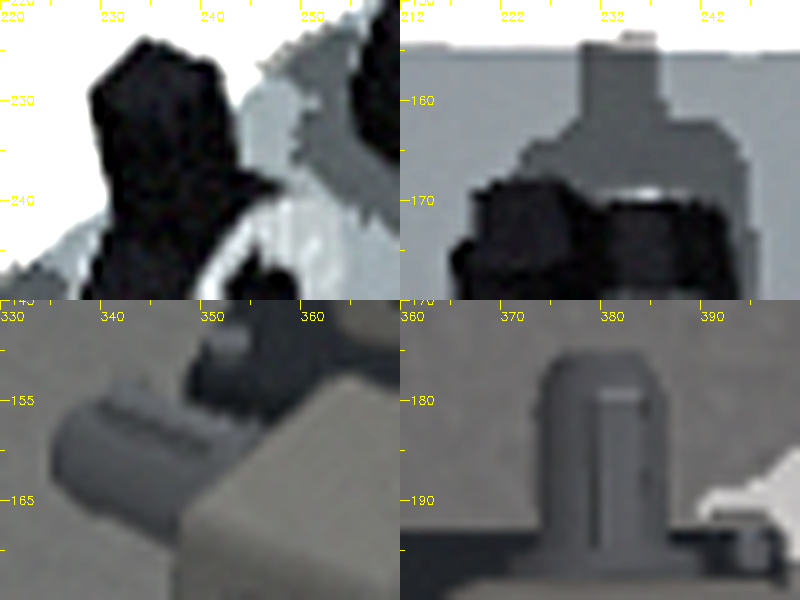

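Run:
```python
from h import *
from scipy.optimize import least_squares
t=ld("top0");s=ld("side0")
M=.002
def P(p,l,dt=(0,0,0)):
    c,q=np.cos(p[2]),np.sin(p[2]);return np.array([p[0]+c*l[0]-q*l[1],p[1]+q*l[0]+c*l[1],l[2]])
T=M+.031+.078;h=.011
obs=[(s,(h,-h,T),234.5,224),(s,(-h,-h,T),241.2,226.5),(s,(h,h,T),229,230),
(t,(h,h,T),220.3,168),(t,(h,-h,T),229.3,168),(t,(-h,h,T),219.2,175.3),(t,(-h,-h,T),229.3,175.2)]
def fit(ob,p0):
    r=least_squares(lambda p:np.concatenate([proj(c,P(p,l))-[u,v] for c,l,u,v in ob]),p0,x_scale=[.01,.01,.1])
    print(r.x,np.degrees(r.x[2]),r.fun.reshape(-1,2).round(1).tolist());return r.x
hb=fit(obs,[.57,.148,0])
fit(obs[:3],hb);fit(obs[3:],hb)
# disc check in top
for l in [(-.014,.035,.033),(-.014,-.035,.033),(.014,.035,.033),(.014,-.035,.033)]:print("disc",proj(t,P(hb,l)).round(1))
for u,v in [(353.5,193),(400.1,193),(353.5,234.3),(400.1,234.3)]:print("plate",onz(t,u,v,.006).round(4))
for v in (182,192):print("shaft",onz(t,380.2,v,.075).round(4))
print("keyline",onz(t,382.1,180,.0985).round(4),onz(t,382.2,192,.0985).round(4),"key end",onz(t,382,178.8,.0985).round(4))
print("end",onz(t,380,175,.086).round(4))
```

```text
[0.57106693 0.1571376  0.06856421] 3.9284400585627584 [[0.3, -1.4], [1.2, -0.1], [-1.2, -1.4], [-1.0, -0.4], [-0.8, -0.9], [0.3, 1.4], [-0.5, 0.9]]
[0.5687271  0.15874351 0.20679965] 11.848747239397678 [[-0.5, -0.4], [1.4, 0.1], [-0.9, 0.2]]
[ 0.57166606  0.15591428 -0.00443131] -0.2538954559584065 [[-0.2, -0.9], [0.0, -0.8], [0.5, 0.8], [-0.4, 1.0]]
disc [218.4 184.2]
disc [245.3 182.6]
disc [218.1 173.7]
disc [245. 172.]
plate [ 0.5382 -0.1623  0.006 ]
plate [ 0.539  -0.2866  0.006 ]
plate [ 0.4284 -0.1617  0.006 ]
plate [ 0.4292 -0.2841  0.006 ]
shaft [ 0.5557 -0.2219  0.075 ]
shaft [ 0.5305 -0.2215  0.075 ]
keyline [ 0.5563 -0.2225  0.0985] [ 0.5269 -0.2223  0.0985] key end [ 0.5592 -0.2223  0.0985]
end [ 0.5711 -0.2198  0.086 ]
```

```bash
cat >> h.py <<'E'
def go(xyz,ang):
    """shift (mm) and turn (rad) for TCP at xyz, tool down, tool y at heading ang (deg)"""
    from station import r
    from scipy.spatial.transform import Rotation as Ro
    s=r.sense();R=np.array(s["ee_rot"]);a=np.radians(ang)
    y=np.array([np.cos(a),np.sin(a),0]);z=np.array([0,0,-1.]);T=np.c_[np.cross(y,z),y,z]
    print("t",round(s["time_s"],2),"shift",(R.T@(np.array(xyz)-s["tcp_pos"])*1000).round(1),"turn",Ro.from_matrix(R.T@T).as_rotvec().round(4),"w",np.round(s["gripper_width"],3),"F",s["wrist_force"].round(1),"tcp",s["tcp_pos"].round(4))
E
python3 -m pendant '[[[-584,525,20],[0,0,-1.26]],[[-584,525,20],[0,0,-1.26]],[[-584,525,20],[0,0,-1.26]],[[-584,525,20],[0,0,-1.26]],[[-584,525,20],[0,0,-1.26]],[[-584,525,20],[0,0,-1.26]],[[-584,525,20],[0,0,-1.26]],[[-584,525,20],[0,0,-1.26]],[[-584,525,20],[0,0,-1.26]],[[-584,525,20],[0,0,-1.26]]]'
python3 -c "from h import *;go([.571,.157,.27],187)"
```

```text
time_s: 1.15
tcp_pos: [0.4602, -0.1037, 0.2796]
ee_rot: [[0.128, -0.992, 0.0], [-0.992, -0.128, 0.0], [-0.0, -0.0, -1.0]]
wrist_force: [0.8, -0.5, 0.9]
gripper_width: 0.996
gripper_force: 0.0
t 1.15 shift [-244.4 -143.3    9.6] turn [-0.0003  0.      0.0062] w 0.996 F [ 0.8 -0.5  0.9] tcp [ 0.4602 -0.1037  0.2796]
```

```bash
python3 -m pendant '[[[-244,-143,10],[0,0,0]],[[-244,-143,10],[0,0,0]],[[-244,-143,10],[0,0,0]],[[-244,-143,10],[0,0,0]],[[-244,-143,10],[0,0,0]],[[-244,-143,10],[0,0,0]],[[-244,-143,10],[0,0,0]],[[-244,-143,10],[0,0,0]]]'
python3 - <<'E'
from h import *
from station import r
c=r.capture("wrist");pickle.dump(c,open("pics/wrist1.pkl","wb"));cv2.imwrite("pics/wrist1.png",c["frame"][:,:,::-1])
K,R,t=cam(c);print(-R.T@t,R[2]);print(proj(c,[.571,.157,.111]))
go([.571,.157,.27],187)
E
```

```text
time_s: 1.95
tcp_pos: [0.5706, 0.1548, 0.2686]
ee_rot: [[0.128, -0.992, -0.002], [-0.992, -0.128, -0.001], [0.001, 0.002, -1.0]]
wrist_force: [0.3, -0.4, -0.5]
gripper_width: 1.0
gripper_force: 0.0
[0.58130756 0.0731107  0.36072226] [-0.0403068   0.29235603 -0.95545974]
[316.30176341 213.50542904]
t 2.0 shift [-2.9 -0.9 -1. ] turn [ 0.0014 -0.0005  0.0048] w 0.998 F [ 0.3 -0.2 -0.3] tcp [0.5704 0.154  0.269 ]
```

View pics/wrist1.png

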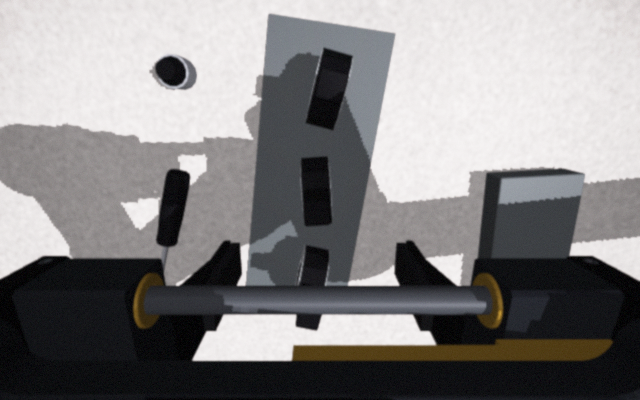

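The wrist view shows the hubs at (328,88), (316,190) and (311,285). The middle one is hub_b, lying a little askew. I'll enlarge it.

Run:
```python
from h import *
im=cv2.imread("pics/wrist1.png")
x,y,w,h,k=286,148,60,90,6
o=cv2.resize(im[y:y+h,x:x+w],None,fx=k,fy=k,interpolation=cv2.INTER_CUBIC).astype(float)
o=(255*(o/255)**.4).astype(np.uint8)
for i in range(0,w,10): cv2.line(o,(i*k,0),(i*k,8),(0,0,255));cv2.putText(o,str(x+i),(i*k,20),0,.4,(0,0,255),1)
for i in range(0,h,10): cv2.line(o,(0,i*k),(8,i*k),(0,0,255));cv2.putText(o,str(y+i),(10,i*k+4),0,.4,(0,0,255),1)
cv2.imwrite("pics/crop4.png",o)
```

```text
(no output)
```

View pics/crop4.png

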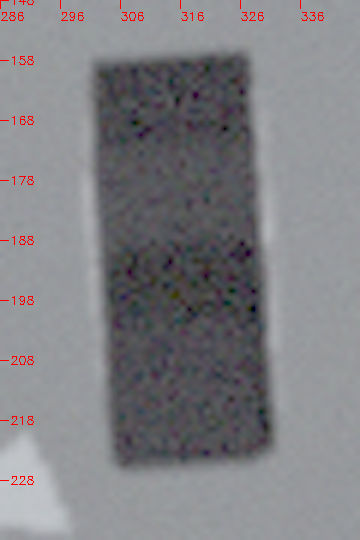

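Run:
```python
from h import *
from scipy.optimize import least_squares
w=ld("wrist1")
def P(p,l):
    c,q=np.cos(p[2]),np.sin(p[2]);return np.array([p[0]+c*l[0]-q*l[1],p[1]+q*l[0]+c*l[1],l[2]])
T=.111;h=.011
ob=[((h,h,T),305.5,226),((-h,h,T),331.2,224),((.014,-.0346,.028),302,158.5),((-.014,-.0346,.028),327,157)]
r=least_squares(lambda p:np.concatenate([proj(w,P(p,l))-[u,v] for l,u,v in ob]),[.57,.155,.1],x_scale=[.01,.01,.1])
print(r.x,np.degrees(r.x[2]),r.fun.round(1))
x,y,a=r.x
go([x,y,.141],180+np.degrees(a))
```

```text
[0.57020475 0.15678754 0.20745075] 11.886052699400466 [-0.2  0.7  0.2  0.7 -0.8 -0.5  0.8 -1.2]
t 2.0 shift [ -2.9  -0.3 128. ] turn [ 0.0015 -0.0004 -0.0805] w 0.998 F [ 0.3 -0.2 -0.3] tcp [0.5704 0.154  0.269 ]
```

```bash
python3 -m pendant '[[[-3,0,40],[0,0,-0.08]],[[-3,0,80],[0,0,-0.08]],[[-3,0,110],[0,0,-0.08]],[[-3,0,128],[0,0,-0.08]],[[-3,0,128],[0,0,-0.08]],[[-3,0,128],[0,0,-0.08]],[[-3,0,128],[0,0,-0.08]]]'
python3 -m pendant '[[[0,0,0],[0,0,0]],[[0,0,0],[0,0,0]],[[0,0,0],[0,0,0]],[[0,0,0],[0,0,0]],[[0,0,0],[0,0,0]],[[0,0,0],[0,0,0]],[[0,0,0],[0,0,0]],[[0,0,0],[0,0,0]],[[0,0,0],[0,0,0]],[[0,0,0],[0,0,0]]]' 0.1
```

```text
time_s: 2.7
tcp_pos: [0.5713, 0.1572, 0.1434]
ee_rot: [[0.205, -0.979, 0.003], [-0.979, -0.205, 0.001], [-0.001, -0.003, -1.0]]
wrist_force: [0.5, 0.8, 0.7]
gripper_width: 0.997
gripper_force: 0.0
time_s: 3.7
tcp_pos: [0.5706, 0.1574, 0.1415]
ee_rot: [[0.205, -0.979, 0.0], [-0.979, -0.205, 0.0], [-0.0, -0.0, -1.0]]
wrist_force: [-0.0, 0.1, -0.9]
gripper_width: 0.25
gripper_force: 30.0
```

```bash
python3 -m pendant '[[[0,0,-30],[0,0,0]],[[0,0,-70],[0,0,0]],[[0,0,-110],[0,0,0]],[[0,0,-140],[0,0,0]],[[0,0,-140],[0,0,0]],[[0,0,-140],[0,0,0]]]'
python3 -c "from h import *;go([.63,-.222,.28],180)"
```

```text
time_s: 4.3
tcp_pos: [0.5698, 0.1572, 0.2807]
ee_rot: [[0.205, -0.979, -0.002], [-0.979, -0.205, 0.001], [-0.001, 0.001, -1.0]]
wrist_force: [-0.4, 0.0, -3.5]
gripper_width: 0.253
gripper_force: 30.0
t 4.3 shift [383.5  18.8   0.4] turn [0.0015 0.0008 0.2064] w 0.253 F [-0.4  0.  -3.5] tcp [0.5698 0.1572 0.2807]
```

```bash
python3 -m pendant '[[[40,2,0],[0,0,0.02]],[[80,4,0],[0,0,0.04]],[[120,6,0],[0,0,0.06]],[[160,8,0],[0,0,0.08]],[[200,10,0],[0,0,0.1]],[[240,12,0],[0,0,0.12]],[[280,14,0],[0,0,0.15]],[[320,16,0],[0,0,0.18]],[[355,18,0],[0,0,0.206]],[[383,19,0],[0,0,0.206]]]'
python3 -m pendant '[[[0,0,20],[0,0,0]],[[0,0,50],[0,0,0]],[[0,0,80],[0,0,0]],[[0,0,96],[0,0,0]],[[0,0,96],[0,0,0]],[[0,0,96],[0,0,0]],[[0,0,96],[0,0,0]]]'
python3 - <<'E'
from h import *
from station import r
def f(im,x,y,w,h,k,g):
    o=np.clip(cv2.resize(im[y:y+h,x:x+w],None,fx=k,fy=k,interpolation=cv2.INTER_CUBIC).astype(float)*g,0,255).astype(np.uint8)
    for i in range(0,w,10):
        cv2.line(o,(i*k,0),(i*k,9),(0,255,255),1);cv2.putText(o,str(x+i),(i*k,20),0,.4,(0,255,255),1)
    for i in range(0,h,10):
        cv2.line(o,(0,i*k),(9,i*k),(0,255,255),1);cv2.putText(o,str(y+i),(10,i*k+4),0,.4,(0,255,255),1)
    return o
C={}
for n in ("side","top","wrist"):
    c=r.capture(n);pickle.dump(c,open(f"pics/{n}2.pkl","wb"));C[n]=c["frame"][:,:,::-1]
S=f(C["side"],310,125,80,60,5,2);T=f(C["top"],345,135,80,60,5,2)
W=cv2.resize(C["wrist"],(480,300))
cv2.imwrite("pics/v2.png",np.vstack([np.hstack([S,T]),np.hstack([W,np.zeros((300,320,3),np.uint8)])]))
s=ld("side2");t=ld("top2")
for l in [(.571,-.222,.075)]: print(proj(s,l),proj(t,l))
go([.63,-.222,.1835],180)
E
```

```text
time_s: 5.3
tcp_pos: [0.6295, -0.2232, 0.2776]
ee_rot: [[-0.001, -1.0, -0.006], [-1.0, 0.001, 0.002], [-0.002, 0.006, -1.0]]
wrist_force: [0.7, 0.5, -2.9]
gripper_width: 0.252
gripper_force: 30.0
time_s: 6.0
tcp_pos: [0.6311, -0.2215, 0.1861]
ee_rot: [[0.001, -1.0, 0.001], [-1.0, -0.001, -0.0], [0.0, -0.001, -1.0]]
wrist_force: [-0.3, 0.0, -2.9]
gripper_width: 0.251
gripper_force: 30.0
[337.29718242 158.79067665] [380.13305922 175.92944613]
t 6.15 shift [0.6 1.1 3.2] turn [-0.0021 -0.0002  0.0011] w 0.25 F [ 0.3 -1.  -2.6] tcp [ 0.6311 -0.2214  0.1867]
```

View pics/v2.png

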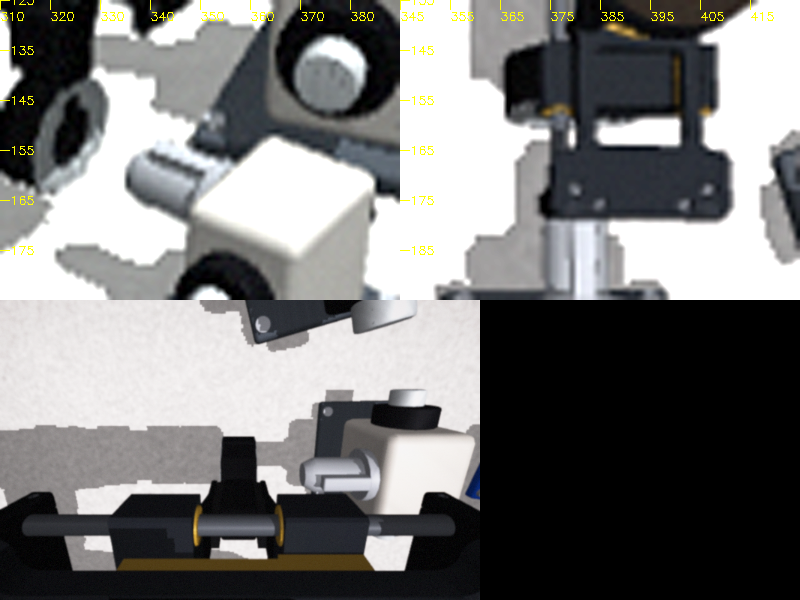

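The hub hangs straight in front of the shaft: side view at about (323,149) for the hub and (335,160) for the shaft end. I'll overlay the models to measure how well they line up.

Run:
```python
from h import *
sh=np.array([.571,-.222,.075]);hb=np.array([.631,-.2214,.1867-.1085])
a=np.linspace(0,2*np.pi,40)
circ=lambda c,x,r:[c+[x,r*np.cos(q),r*np.sin(q)] for q in a]
S=[circ(sh,0,.011),circ(sh,-.01,.016),circ(sh,-.03,.016),[sh+[-.012,.006,.0235],sh+[-.012,-.006,.0235],sh+[-.045,-.006,.0235],sh+[-.045,.006,.0235],sh+[-.012,.006,.0235]]]
H=[circ(hb,-.014,.0175),circ(hb,-.014,.035),circ(hb,.014,.035),[hb+[-.014,.0075,.016],hb+[-.014,.0075,.0265],hb+[-.014,-.0075,.0265],hb+[-.014,-.0075,.016]],[hb+[x*.011,y*.011,.078] for x,y in [(1,1),(1,-1),(-1,-1),(-1,1),(1,1)]]]
def f(n,x,y,w,h,k,g):
    c=ld(n);im=c["frame"][:,:,::-1]
    o=(255*(cv2.resize(im[y:y+h,x:x+w],None,fx=k,fy=k,interpolation=cv2.INTER_CUBIC)/255.)**g).astype(np.uint8)
    for L,col in ((S,(0,0,255)),(H,(0,255,0))):
        for l in L:
            p=np.array([(proj(c,q)-[x,y]+.5)*k for q in l]).round().astype(int);cv2.polylines(o,[p],False,col,1)
    for i in range(0,w,10):cv2.putText(o,str(x+i),(i*k,12),0,.35,(255,0,0),1)
    for i in range(0,h,10):cv2.putText(o,str(y+i),(0,i*k+4),0,.35,(255,0,0),1)
    return o
A=f("side2",310,125,50,60,8,.6);B=f("wrist2",270,170,100,120,4,.6);
C=f("wrist2",390,190,50,60,8,1)[:, :400] ;D=f("top2",355,145,50,15,8,.6)
cv2.imwrite("pics/ov.png",np.vstack([np.hstack([A,C]),np.hstack([D,np.zeros((120,400,3),np.uint8)])]))
```

```text
(no output)
```

View pics/ov.png

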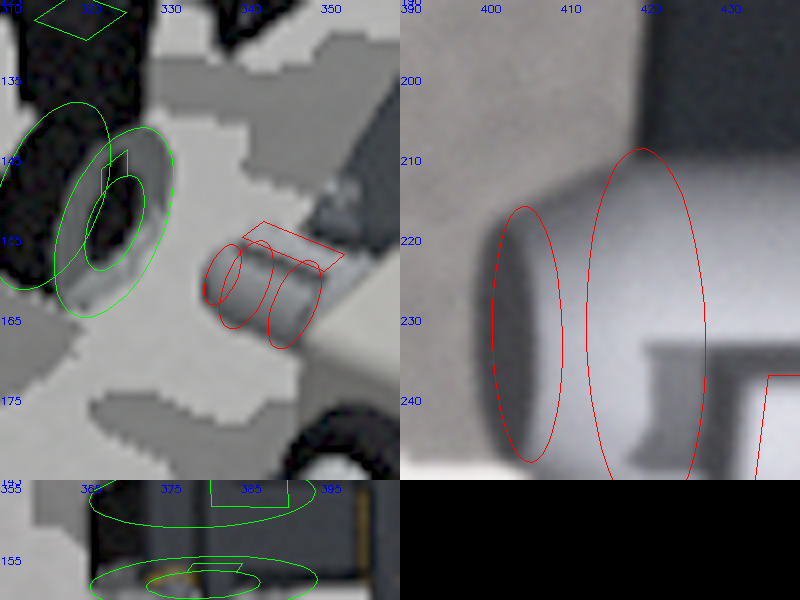

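The side overlay matches both the hub and the shaft. The wrist overlay suggests the shaft end is about 2 mm further out, near x≈0.573, with its y good. I'll correct the height and start the insertion.

```bash
python3 -m pendant '[[[0,10,1],[0,0,0]],[[0.5,20,2],[0,0,0]],[[0.5,30,2],[0,0,0]],[[0.5,36,2],[0,0,0]],[[0.5,40,2],[0,0,0]],[[0.5,40,2],[0,0,0]],[[0.5,40,2],[0,0,0]],[[0.5,40,2],[0,0,0]]]'
python3 -c "from h import *;go([.59,-.222,.1835],180)"
```

```text
time_s: 6.95
tcp_pos: [0.591, -0.222, 0.1835]
ee_rot: [[0.001, -1.0, 0.0], [-1.0, -0.001, -0.0], [0.0, -0.0, -1.0]]
wrist_force: [-0.0, 0.3, -2.0]
gripper_width: 0.251
gripper_force: 30.0
t 6.95 shift [0. 1. 0.] turn [-0.0004 -0.0001  0.0011] w 0.251 F [-0.   0.3 -2. ] tcp [ 0.591  -0.222   0.1835]
```

```bash
python3 -m pendant '[[[0,3,0],[0,0,0]],[[0,6,0],[0,0,0]],[[0,9,0],[0,0,0]],[[0,12,0],[0,0,0]],[[0,14,0],[0,0,0]],[[0,14,0],[0,0,0]],[[0,14,0],[0,0,0]]]'
python3 -m pendant '[[[0,2,0],[0,0,0]],[[0,4,0],[0,0,0]],[[0,6,0],[0,0,0]],[[0,8,0],[0,0,0]],[[0,8,0],[0,0,0]],[[0,8,0],[0,0,0]]]'
python3 -c "from h import *;go([.569,-.222,.1835],180)"
```

```text
time_s: 7.65
tcp_pos: [0.5767, -0.222, 0.1837]
ee_rot: [[0.001, -1.0, 0.0], [-1.0, -0.001, -0.0], [0.0, -0.0, -1.0]]
wrist_force: [0.3, -0.5, -3.8]
gripper_width: 0.249
gripper_force: 30.0
time_s: 8.25
tcp_pos: [0.5687, -0.222, 0.1836]
ee_rot: [[0.001, -1.0, 0.0], [-1.0, -0.001, -0.0], [0.0, -0.0, -1.0]]
wrist_force: [-0.1, 1.2, -3.0]
gripper_width: 0.252
gripper_force: 30.0
t 8.25 shift [-0.  -0.3  0.1] turn [-0.0002 -0.0001  0.001 ] w 0.252 F [-0.1  1.2 -3. ] tcp [ 0.5687 -0.222   0.1836]
```

```bash
python3 -m pendant '[[[0,3,0],[0,0,0]],[[0,6,0],[0,0,0]],[[0,9,0],[0,0,0]],[[0,12,0],[0,0,0]],[[0,15,0],[0,0,0]],[[0,15,0],[0,0,0]],[[0,15,0],[0,0,0]]]'
python3 -m pendant '[[[0,3,0],[0,0,0]],[[0,6,0],[0,0,0]],[[0,9,0],[0,0,0]],[[0,12,0],[0,0,0]],[[0,12,0],[0,0,0]],[[0,12,0],[0,0,0]]]'
python3 -c "from h import *;go([.537,-.222,.1835],180)"
```

```text
time_s: 8.95
tcp_pos: [0.5536, -0.222, 0.1836]
ee_rot: [[0.001, -1.0, 0.0], [-1.0, -0.001, -0.0], [0.0, -0.0, -1.0]]
wrist_force: [-0.2, 0.1, -3.1]
gripper_width: 0.256
gripper_force: 30.0
time_s: 9.55
tcp_pos: [0.5417, -0.222, 0.1836]
ee_rot: [[0.001, -1.0, 0.0], [-1.0, -0.001, -0.0], [0.0, -0.0, -1.0]]
wrist_force: [0.3, -0.3, -2.8]
gripper_width: 0.25
gripper_force: 30.0
t 9.55 shift [-0.   4.7  0.1] turn [-0.0003 -0.0001  0.0011] w 0.25 F [ 0.3 -0.3 -2.8] tcp [ 0.5417 -0.222   0.1836]
```

Smooth so far, with no contact force. Now I'll step slowly to the shoulder, watching the force.

```bash
python3 -m pendant '[[[0,1,0],[0,0,0]],[[0,2,0],[0,0,0]],[[0,2,0],[0,0,0]],[[0,2,0],[0,0,0]]]' | sed -n '2p;4p'
python3 -m pendant '[[[0,1,0],[0,0,0]],[[0,1.5,0],[0,0,0]],[[0,1.5,0],[0,0,0]],[[0,1.5,0],[0,0,0]]]'| sed -n '2p;4p'
python3 -m pendant '[[[0,0.5,0],[0,0,0]],[[0,1,0],[0,0,0]],[[0,1,0],[0,0,0]],[[0,1,0],[0,0,0]]]'| sed -n '2p;4p'
```

```text
tcp_pos: [0.5397, -0.222, 0.1835]
wrist_force: [0.2, -0.2, -1.8]
tcp_pos: [0.5382, -0.222, 0.1835]
wrist_force: [0.0, -1.5, -3.0]
tcp_pos: [0.5372, -0.222, 0.1835]
wrist_force: [0.4, 0.3, -1.7]
```

```bash
for i in 1; do python3 -m pendant '[[[0,0.5,0],[0,0,0]],[[0,1,0],[0,0,0]],[[0,1,0],[0,0,0]],[[0,1,0],[0,0,0]]]'| sed -n '2p;4p'; done
python3 -m pendant '[[[0,0.5,0],[0,0,0]],[[0,1,0],[0,0,0]],[[0,1,0],[0,0,0]],[[0,1,0],[0,0,0]]]'| sed -n '2p;4p'
```

```text
tcp_pos: [0.5366, -0.222, 0.1836]
wrist_force: [1.5, -0.3, -3.5]
tcp_pos: [0.5363, -0.222, 0.1837]
wrist_force: [4.9, -0.6, -5.8]
```

```bash
python3 -m pendant '[[[0,0.5,0],[0,0,0]],[[0,1,0],[0,0,0]],[[0,1,0],[0,0,0]],[[0,1,0],[0,0,0]]]'| sed -n '2p;4p'
python3 -m pendant '[[[0,0.5,0],[0,0,0]],[[0,1,0],[0,0,0]],[[0,1,0],[0,0,0]],[[0,1,0],[0,0,0]]]'| sed -n '2p;4p'
```

```text
tcp_pos: [0.5361, -0.222, 0.1838]
wrist_force: [7.0, 0.5, -6.4]
tcp_pos: [0.5359, -0.2219, 0.1838]
wrist_force: [8.1, 0.6, -9.6]
```

Contact at x≈0.536 matches the expected seat. I'll ease the load, release and retreat.

```bash
python3 -m pendant '[[[0,-2,0],[0,0,0]],[[0,-2,0],[0,0,0]],[[0,-2,0],[0,0,0]]]'| sed -n '2p;4p'
python3 -m pendant '[[[0,0,0],[0,0,0]],[[0,0,0],[0,0,0]],[[0,0,0],[0,0,0]],[[0,0,0],[0,0,0]],[[0,0,0],[0,0,0]],[[0,0,0],[0,0,0]],[[0,0,0],[0,0,0]],[[0,0,0],[0,0,0]],[[0,0,0],[0,0,0]]]' 0.9
python3 -m pendant '[[[0,0,-20],[0,0,0]],[[0,0,-50],[0,0,0]],[[0,0,-90],[0,0,0]],[[0,0,-130],[0,0,0]],[[0,0,-130],[0,0,0]]]' |sed -n '2p;4p'
python3 -m pendant '[[[-40,0,0],[0,0,0]],[[-80,0,0],[0,0,0]],[[-120,0,0],[0,0,0]],[[-160,0,0],[0,0,0]],[[-200,0,0],[0,0,0]],[[-200,0,0],[0,0,0]],[[-200,0,0],[0,0,0]]]'|sed -n '2p;4p'
python3 - <<'E'
from h import *
from station import r
hb=np.array([.5362,-.222,.0735])
a=np.linspace(0,2*np.pi,40)
circ=lambda c,x,r:[c+[x,r*np.cos(q),r*np.sin(q)] for q in a]
H=[circ(hb,-.014,.035),circ(hb,.014,.035),[hb+[x*.011,y*.011,.078] for x,y in [(1,1),(1,-1),(-1,-1),(-1,1),(1,1)]]]
out=[]
for n,x,y in (("side",320,125),("top",350,160)):
    c=r.capture(n);im=c["frame"][:,:,::-1];k=8
    o=(255*(cv2.resize(im[y:y+60,x:x+50],None,fx=k,fy=k,interpolation=cv2.INTER_CUBIC)/255.)**.5).astype(np.uint8)
    for l in H:
        p=np.array([(proj(c,q)-[x,y]+.5)*k for q in l]).round().astype(int);cv2.polylines(o,[p],False,(0,255,0),1)
    out.append(o)
cv2.imwrite("pics/fin.png",np.hstack(out))
E
```

```text
tcp_pos: [0.5363, -0.2219, 0.1837]
wrist_force: [5.8, 0.1, -5.7]
time_s: 13.55
tcp_pos: [0.5351, -0.222, 0.1835]
ee_rot: [[0.001, -1.0, -0.0], [-1.0, -0.001, 0.0], [-0.0, 0.0, -1.0]]
wrist_force: [-0.1, -0.8, 0.4]
gripper_width: 0.891
gripper_force: 0.0
tcp_pos: [0.5375, -0.2228, 0.3205]
wrist_force: [0.6, 0.1, 0.2]
tcp_pos: [0.5348, -0.0212, 0.3133]
wrist_force: [0.6, 0.5, -0.1]
```

View pics/fin.png

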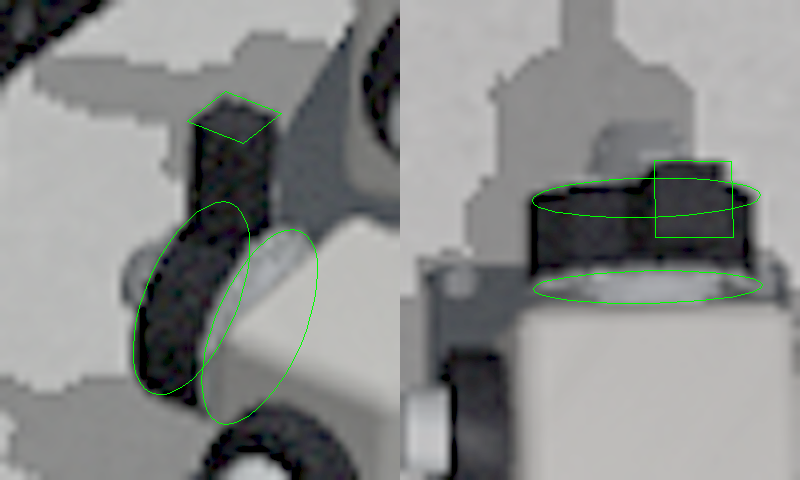

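The hub sits at the expected home pose with its tab up. The overlay agrees in both views, and the shaft stub sticks out beyond it.

```bash
python3 -c "
from station import r
print(r.finish_job())"
```

```text
the job is handed in; nothing more can be done
None
```

I slid the hub with its keyway under the tab (the middle one, hub_b) onto the small grey stand's shaft, tab up, until it met the shoulder at about x = 0.536 m. I then let go, backed the arm clear and handed the job in at about 15 s; the hand-in returned no verdict.

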